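# Lid the three rinsed tubs, largest first

### The job

The three open tubs have been rinsed and are dry: close each with its own matching lid, the large one first, then the middle one, then the small one, each lid right way up, level and fully home in the mouth of its tub. Leave the tubs standing where they are, and do not disturb the lint trap, the closed detergent tub, the scoop or the peg basket.

Things in the scene. Friction and masses are not known exactly. Their poses are not given: they have to be found in the camera images.
- tub_large: Large open white plastic tub: round, empty, loose, upright; 130 mm across outside and 124 mm inside at the rim, rim 62 mm above its underside. Origin: centre of its underside, z up. About 200 g. The plug of the large lid drops into its mouth with 8 mm of play all round; the lid's disc then rests on the rim.
- tub_middle: Middle open white plastic tub: round, empty, loose, upright; 104 mm across outside and 98 mm inside at the rim, rim 56 mm above its underside. Origin: centre of its underside, z up. About 160 g. The plug of the middle lid drops into its mouth with 8 mm of play all round; the lid's disc then rests on the rim.
- tub_small: Small open white plastic tub: round, empty, loose, upright; 80 mm across outside and 74 mm inside at the rim, rim 50 mm above its underside. Origin: centre of its underside, z up. About 123 g. The plug of the small lid drops into its mouth with 8 mm of play all round; the lid's disc then rests on the rim.
- lid_large: Large white lid, lying right way up: disc 140 mm across, 5 mm thick, on a centring plug 108 mm across, 8 mm deep (it stands on this); on top, centred, an upright grip bar 50 mm long (lid x), 14 mm thick (y), 36 mm tall. Origin: centre of the plug's underside, z up; disc top at 13 mm, bar top at 49 mm. About 130 g. Seated on the large tub, its origin is 54 mm above the tub's.
- lid_middle: Middle white lid, lying right way up: disc 114 mm across, 5 mm thick, on a centring plug 82 mm across, 8 mm deep (it stands on this); on top, centred, an upright grip bar 50 mm long (lid x), 14 mm thick (y), 36 mm tall. Origin: centre of the plug's underside, z up; disc top at 13 mm, bar top at 49 mm. About 90 g. Seated on the middle tub, its origin is 48 mm above the tub's.
- lid_small: Small white lid, lying right way up: disc 90 mm across, 5 mm thick, on a centring plug 58 mm across, 8 mm deep (it stands on this); on top, centred, an upright grip bar 50 mm long (lid x), 14 mm thick (y), 36 mm tall. Origin: centre of the plug's underside, z up; disc top at 13 mm, bar top at 49 mm. About 62 g. Seated on the small tub, its origin is 42 mm above the tub's.
- lint_trap: Bystander: round lint trap, grey plastic ring 98 mm across, with a low black mesh dome ribbed in grey, 26 mm tall, lying on the worktop. No grip bar. Origin: centre of its underside.
- closed_tub: Bystander: squat round detergent tub already closed, white with a blue ridged screw lid, 113 mm across, 68 mm tall. Origin: centre of its underside.
- scoop: Bystander: blue plastic scoop, open cup 75 x 60 mm, 40 mm tall, with a flat handle reaching 120 mm from the origin along its -x. Origin: centre of the cup's underside.
- peg_basket: Bystander: stainless wire basket of wooden pegs, 150 mm (x) by 110 mm (y), 72 mm tall. Origin: centre of its underside.
Not all that is in view belongs to the job. What is shaped like the tub_small but brown, turquoise or yellow is not meant.

How it is judged (in metres and radians):
On the way, in this order (a step that is already met when the one before it is completed fails the run):
1. the large lid sits fully home on the large tub and is let go (horizontal distance between lid_large and tub_large below 0.011 m and z of lid_large in the frame of tub_large between 0.05 and 0.057 m and angle between lid_large's own z axis and vertical below 0.06 rad and contact force between the fingers and lid_large below 0.3 N), for 0.2 s.
2. the middle lid sits fully home on the middle tub and is let go (horizontal distance between lid_middle and tub_middle below 0.011 m and z of lid_middle in the frame of tub_middle between 0.044 and 0.051 m and angle between lid_middle's own z axis and vertical below 0.06 rad and contact force between the fingers and lid_middle below 0.3 N), for 0.2 s.
3. the small lid sits fully home on the small tub and is let go (horizontal distance between lid_small and tub_small below 0.011 m and z of lid_small in the frame of tub_small between 0.038 and 0.045 m and angle between lid_small's own z axis and vertical below 0.06 rad and contact force between the fingers and lid_small below 0.3 N), for 0.2 s.
At the end, for the whole second after the job is handed in: Each of the three lids is seated on the tub of its own size: centred within 11 mm, disc resting on the rim (height within 4 mm below and 3 mm above seated), level within 0.06 rad, let go and at rest; each tub upright within 0.05 rad and within 30 mm of where it began (all of step 1 and all of step 2 and all of step 3 and angle between each of tub_large, tub_middle, tub_small's own z axis and vertical below 0.05 rad and distance of each of tub_large, tub_middle, tub_small from where it was at the start of the episode below 0.03 m and linear speed of each of lid_large, tub_large, lid_middle, tub_middle, lid_small, tub_small below 0.02 m/s); the robot touches nothing.
It fails at once if the lint trap is shifted by more than 20 mm or tipped (distance of lint_trap from where it was at the start of the episode above 0.02 m or angle between lint_trap's own z axis and vertical above 0.2 rad).
It fails at once if the closed detergent tub is shifted by more than 20 mm or tipped (distance of closed_tub from where it was at the start of the episode above 0.02 m or angle between closed_tub's own z axis and vertical above 0.2 rad).
It fails at once if the scoop is shifted by more than 20 mm or tipped (distance of scoop from where it was at the start of the episode above 0.02 m or angle between scoop's own z axis and vertical above 0.2 rad).
It fails at once if the peg basket is shifted by more than 20 mm or tipped (distance of peg_basket from where it was at the start of the episode above 0.02 m or angle between peg_basket's own z axis and vertical above 0.2 rad).
It also fails if it takes over 96 s, if anything falls off the work surface, if the arm or the gripper's body presses on something with over 40 N, if the wrist force passes 120 N, or if a joint passes its speed limit or range.

### The arm

A 6-joint arm with a two-finger parallel gripper is mounted at the origin on the work surface. World frame = base frame: x ahead of the robot, y to its left, z up, the work surface at z = 0. Lengths are in mm, angles in degrees, forces in N, time in s.
With the tool pointing down it reaches from about 350 to 850 mm from the base axis. Payload 8.1 kg.
Tool frame: the origin (TCP) lies midway between the tips of the shut fingers; the grasp point (between the pads) lies 19 mm behind it; z points along the fingers, y is the line along which they close (so a half turn about z gives the same grasp; the last joint's range is limited). The gripper opens to 85 mm and grips with 20 to 120 N. Pads are 22 mm wide; open, the fingers measure 114 mm over their backs; the gripper's body (76 mm by 85 mm) begins 54 mm behind the grasp point. The pads swing forward as they close: fully open they stand 13 mm farther back than shut.
Start: joints at [-4.893, 7.471, 85.268, -0, 87.261, -4.893], TCP at [600.004, 0.022, 231.292] pointing down, gripper open.
Joint ranges: [-169.43, 169.43], [-51.17, 129.36], [1.28, 143.12], [-76.62, 256.62], [0, 156.53], [-152.29, 152.29]. Speed limits (degrees/s): [136.94, 136.94, 159.86, 180, 180, 180].

### API

Orientations are given as [roll, pitch, yaw] about the fixed x, y, z axes, in that order (R = Rz(yaw) Ry(pitch) Rx(roll)).
In Python, from bench import r gives the robot as it stands.
- The arm moves only by the tool send_rows, never from a script. Its argument "increments" is a list of rows, each a list of 6 numbers: the shift along the tool's x, y, z in mm, then the turn, a rotation vector about the tool's x, y, z in rad. A call has 1 to 5 rows; each row shifts and turns the commanded pose from where the row before left it, along the tool's axes as they then stand; what a row does not reach is not made up. A row lasts 1/8 s, in which the tool goes at most 62.5 mm and 10.7 degrees, less where a joint would pass 70% of its speed; a pose out of reach is approached as far as the arm can. A call is refused whole if a number of a shift passes 62.5 or a number of a turn 0.188, either way. A call with a gripper value outside its range is refused whole. "grip" is the closure, from -1 (fully open) to 1 (shut), set as the call begins (left out, the last holds). The fingers move at their own pace and stop on an object; "grip_force" is the grip in N (left out, the last holds). Time passes only in rows, so rows that do not move let the fingers close. It gives the time, the measured TCP pose, the force, the opening and the grip force at its end, in the units of the state.
- r.sense(): the state, without advancing time (a new reading comes with each control period).
- r.snapshot(name): name is "scene" or "side" or "wrist"; returns a dict with "img" (384x512x3 uint8, blue, green, red), "z_map" (384x512 float32, mm along the optical axis (not along the pixel's ray), 0 where there is no reading), "fx", "fy", "cx", "cy" (pixels), "D" ([k1, k2, p1, p2, k3] as OpenCV has them; the pictures are not rectified), "view" (4x4, takes a point from world to camera coordinates). Camera axes: x right, y down, z forward; pixel columns grow to the right and rows downward; lengths in mm; the calibration is good to about 2 mm. A picture is of the moment at which its call begins.
- r.hand_in(): hands the job in; it is judged then, once.
The state is a dict: "time": time; "joint_pos": joint angles; "qd": joint speeds; "joint_efforts": joint torques, N m; "tool_pos": TCP position; "tcp_rot": TCP orientation; "ft_force": force on the tool from outside, world axes, zero at the start; "wrist_torque": the same for the moment, N m; "finger_gap": finger opening in mm; "grip_force": force on a finger pad.
Only numpy, scipy, OpenCV 4.12 (cv2) and the standard library are available. Lean on these libraries where they do the work, as an engineer would, in place of code of your own. Each camera call takes 0.05 s, during which the arm holds its last target. There are 200 camera calls.

## Working session

There is one attempt and no reset: what is moved stays moved. The work goes in short steps, Python scripts to look and compute and a tool call to move; the robot and the scene stay as the last step left them, time stands still between calls to the robot, and variables do not carry over. Pictures are saved under pics/ and viewed, at most 14 in all, crops included, and the job is handed in when it is done.

Besides the shell and the picture viewer there is one more tool, called after "Call:" as name([rows], argument=value, ...), one row to a line, values as JSON. send_rows: Moves the arm, as the interface text tells. Its arguments: {"type":"object","properties":{"increments":{"type":"array"},"grip":{"type":"number"},"grip_force":{"type":"number"}},"required":["increments"]}

```bash
mkdir -p pics; ls; python3 - <<'E'
from bench import r
import cv2,numpy as np,pickle
print(r.sense())
for n in("scene","side"):
    s=r.snapshot(n); pickle.dump(s,open(n+".pkl","wb")); cv2.imwrite(f"pics/{n}0.png",s["img"])
    print(n,s["fx"],s["fy"],s["cx"],s["cy"],s["D"],np.round(s["view"],3).tolist(),(s["z_map"]>0).mean())
E
```

```text
pics
{'time': 0.0, 'joint_pos': array([-4.89042785e+00,  7.51683932e+00,  8.53301078e+01, -6.80041287e-04,
        8.72611000e+01, -4.89399987e+00]), 'qd': array([-0.07746312, -0.05055803,  0.00597069, -0.05216855,  0.07632072,
        0.00191906]), 'joint_efforts': array([-1.90700346e-03, -5.69404185e+01, -5.00557995e+01, -2.19391650e-04,
        1.44415747e-02,  7.24149572e-05]), 'tool_pos': array([5.99444439e+02, 9.30956821e-02, 2.30218442e+02]), 'tcp_rot': array([-1.79892289e+02, -8.54105046e-03,  9.00035971e+01]), 'ft_force': array([-0.32831366,  0.34373677, -0.03845212]), 'wrist_torque': array([-0.00913486,  0.03880829,  0.00262099]), 'grip_force': 0.0, 'finger_gap': 85.25020597839614}
scene 362.98545691478745 362.98545691478745 254.30104022245715 187.75355371511938 [-0.0978235  0.         0.         0.         0.       ] [[0.868, 0.497, -0.014, -541.791], [0.362, -0.652, -0.666, -184.749], [-0.34, 0.573, -0.746, 1360.77], [0.0, 0.0, 0.0, 1.0]] 0.9961496988932291
side 379.12705178698343 379.12705178698343 258.25323140465775 195.26544488743102 [0.01911723 0.         0.         0.         0.        ] [[0.771, -0.637, 0.003, -473.996], [-0.419, -0.51, -0.751, 279.624], [0.481, 0.578, -0.66, 1037.176], [0.0, 0.0, 0.0, 1.0]] 0.99603271484375
```

View pics/scene0.png

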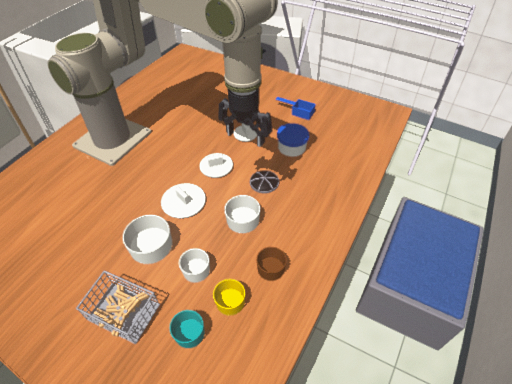

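View pics/side0.png

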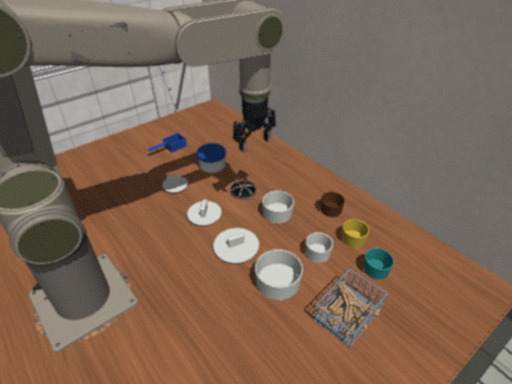

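Scene view: tubs large (148,240), middle (242,213), small (195,265), all white. Brown (270,264), yellow (229,297) and turquoise (187,329) are decoys. Lids: large (183,200), middle (216,165), and the small one under the gripper at about (244,132), seen at (175,184) in the side view. Next I'll measure from both views.

```bash
cat > h.py <<'E'
import cv2,numpy as np
def KD(s): return np.array([[s["fx"],0,s["cx"]],[0,s["fy"],s["cy"]],[0,0,1.]]),np.array(s["D"],float)
def rays(s,uv):
    K,D=KD(s); n=cv2.undistortPoints(np.asarray(uv,float).reshape(-1,1,2),K,D).reshape(-1,2)
    V=np.asarray(s["view"]); d=np.c_[n,np.ones(len(n))]@V[:3,:3]   # scaled to unit depth
    return -V[:3,:3].T@V[:3,3],d
def cloud(s):
    h,w=s["z_map"].shape; u,v=np.meshgrid(np.arange(w),np.arange(h))
    c,d=rays(s,np.c_[u.ravel(),v.ravel()]); return (c+d*s["z_map"].reshape(-1,1)).reshape(h,w,3)
def plane(s,uv,z):
    c,d=rays(s,uv); return c+d*((z-c[2])/d[:,2:])
def project(s,p):
    K,D=KD(s); V=np.asarray(s["view"]); return cv2.projectPoints(np.asarray(p,float).reshape(-1,1,3),cv2.Rodrigues(V[:3,:3])[0],V[:3,3],K,D)[0].reshape(-1,2)
def white(s):
    q=cv2.cvtColor(s["img"],cv2.COLOR_BGR2HSV); return (q[...,1]<50)&(q[...,2]>110)
def circ(p):
    A=np.c_[2*p,np.ones(len(p))]; x=np.linalg.lstsq(A,(p**2).sum(1),rcond=None)[0]
    return x[0],x[1],np.sqrt(x[2]+x[0]**2+x[1]**2)
def tri(a,ua,b,ub):
    ca,da=rays(a,[ua]);cb,db=rays(b,[ub]);da=da[0]/np.linalg.norm(da);db=db[0]/np.linalg.norm(db)
    A=np.c_[da,-db];t=np.linalg.lstsq(A,cb-ca,rcond=None)[0];p,q=ca+da*t[0],cb+db*t[1]
    return (p+q)/2,np.linalg.norm(p-q)
E
python3 - <<'E'
import pickle,numpy as np,cv2
from h import *
S={n:pickle.load(open(n+".pkl","rb")) for n in("scene","side")}
px={"scene":dict(tL=(148,240,62),tM=(242,213,56),tS=(195,265,50),lL=(183,200,13),lM=(216,165,13),lS=(244,133,13)),
"side":dict(tL=(278,275,62),tM=(278,207,56),tS=(319,247,50),lL=(236,245,13),lM=(204,213,13),lS=(175,184,13))}
for n,s in S.items():
    P=cloud(s);W=white(s)
    z=P[...,2];ok=(z>-30)&(z<15);print(n,"table z",np.median(z[ok&~W]),)
    for k,(u,v,zz) in px[n].items():
        c=plane(s,[(u,v)],zz)[0]
        R=dict(L=80,M=65,S=52)[k[1]]
        m=(np.hypot(P[...,0]-c[0],P[...,1]-c[1])<R)&W
        if k[0]=="t":
            q=P[m&(z>zz-5)&(z<zz+6)]
            # outer convex hull
            h=cv2.convexHull(q[:,:2].astype(np.float32))[:,0]
            (x,y),r=cv2.minEnclosingCircle(h)
            print(k,np.round(c),len(q),"rim z95",np.percentile(q[:,2],90).round(1),"minenc",round(x,1),round(y,1),round(r,1),"hullcirc",np.round(circ(h),1))
        else:
            d=P[m&(z>8)&(z<18)];h=cv2.convexHull(d[:,:2].astype(np.float32))[:,0]if len(d)>5 else None
            b=P[m&(z>44)&(z<56)]
            print(k,np.round(c),len(d),"disc z",np.median(d[:,2]).round(1),"minenc",cv2.minEnclosingCircle(h),"hull",np.round(circ(h),1))
            if len(b)>5: print("   bar",len(b),np.median(b[:,2]),cv2.minAreaRect(b[:,:2].astype(np.float32)))
s=S["side"];a=cv2.resize(s["img"][165:210,145:235],None,fx=6,fy=6,interpolation=2)
b=cv2.resize(S["scene"]["img"][140:230,150:270],None,fx=4.5,fy=4.5,interpolation=2)
o=np.zeros((a.shape[0]+b.shape[0],540,3),np.uint8);o[:a.shape[0]]=a;o[a.shape[0]:]=b
cv2.imwrite("pics/crop1.png",cv2.resize(o,None,fx=.85,fy=.85))
E
```

```text
scene table z 1.9736059260632146
tL [ 466. -306.   62.] 167 rim z95 65.5 minenc 448.1 -293.7 65.2 hullcirc [ 447.6 -293.4   63.4]
tM [640. -97.  56.] 145 rim z95 58.9 minenc 631.2 -84.6 52.5 hullcirc [631.7 -83.7  50.9]
tS [ 618. -300.   50.] 140 rim z95 52.6 minenc 607.9 -293.3 40.3 hullcirc [ 608.3 -293.    39.4]
lL [ 432. -116.   13.] 1014 disc z 15.2 minenc ((431.0039367675781, -114.3216781616211), 71.48582458496094) hull [ 430.9 -114.7   70. ]
   bar 70 51.06661150051923 ((430.4781188964844, -115.44105529785156), (14.265363693237305, 51.64196014404297), 76.02447509765625)
lM [436.  65.  13.] 445 disc z 15.4 minenc ((435.8711242675781, 66.58810424804688), 57.7075309753418) hull [435.1  66.2  56.4]
   bar 61 50.598779811883446 ((435.0682067871094, 66.5947265625), (50.322845458984375, 16.46197509765625), 48.12980270385742)
lS [433. 257.  13.] 191 disc z 15.2 minenc ((435.9022216796875, 260.4191589355469), 44.504512786865234) hull [435.6 258.9  42. ]
   bar 23 49.98330714459928 ((444.04541015625, 256.4761657714844), (14.750823020935059, 34.90291976928711), 48.88808822631836)
side ta
[... 266 characters left out ...]
 -296.0 39.3 hullcirc [ 604.1 -296.    38.4]
lL [ 427. -120.   13.] 1064 disc z 12.2 minenc ((430.18560791015625, -117.94168853759766), 71.245361328125) hull [ 428.7 -117.5   69.3]
   bar 71 46.70919105789221 ((429.3651123046875, -117.87980651855469), (15.478623390197754, 48.989925384521484), 75.11383056640625)
lM [429.  60.  13.] 545 disc z 11.9 minenc ((432.3955383300781, 63.61033248901367), 57.79130172729492) hull [432.6  63.7  56.5]
   bar 48 47.55296963485819 ((431.5920104980469, 62.114295959472656), (53.26409149169922, 13.664324760437012), 48.68946075439453)
lS [432. 255.  13.] 109 disc z 11.2 minenc ((429.57257080078125, 240.05465698242188), 39.49181365966797) hull [431.  248.   36.3]
```

View pics/crop1.png

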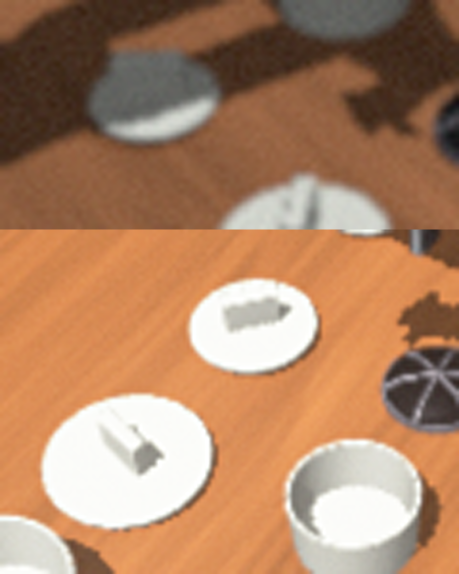

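The crops confirm both lids have a grip bar and lie right way up. In the side view the small lid is in the arm's shadow. Heights agree with the text: discs 12–15, bar tops 47–51, rims 63–65 / 56–59 / 51–53. For the large lid I get about (430,-117) with the bar at -14.5°, and for its tub about (445,-294). I'm moving over the large lid first and will refine with the wrist camera.

Call:
send_rows([
  [-29,-42,0,0,0,0],
  [-29,-42,0,0,0,0],
  [-29,-42,0,0,0,0],
  [-29,-42,0,0,0,0],
  [0,0,0,0,0,-0.16],
], grip=-1, grip_force=60)

```text
time: 0.72
tool_pos: [429.7, -117.5, 230.8]
tcp_rot: [-179.9, 0.0, 99.2]
ft_force: [0.5, -0.2, -0.8]
finger_gap: 85.5
grip_force: 0.0
```

Call:
send_rows([
  [0,0,0,0,0,-0.17],
  [0,0,0,0,0,-0.17],
  [0,0,0,0,0,-0.17],
  [0,0,0,0,0,-0.17],
  [0,0,0,0,0,-0.17],
])

```text
time: 1.35
tool_pos: [431.7, -115.9, 230.9]
tcp_rot: [-180.0, -0.0, 148.2]
ft_force: [0.7, 0.9, 0.2]
finger_gap: 85.3
grip_force: 0.0
```

Call:
send_rows([
  [0,0,0,0,0,-0.15],
  [0,0,0,0,0,-0.15],
  [0,0,0,0,0,0],
  [0,0,0,0,0,0],
])

```text
time: 1.85
tool_pos: [431.9, -115.9, 231.1]
tcp_rot: [180.0, -0.0, 164.9]
ft_force: [-0.4, 0.5, 0.2]
finger_gap: 85.4
grip_force: 0.0
```

```bash
cat > fin.py <<'E'
from bench import r
import sys,pickle,numpy as np,cv2
from h import *
# usage: fin.py name  x y R (lid)  -> lid fit from all three cameras
def lid(cams,x,y,R,zoff=0):
    for n in cams:
        s=r.snapshot(n);P=cloud(s);W=white(s);z=P[...,2]
        m=(np.hypot(P[...,0]-x,P[...,1]-y)<R+12)&W
        d=P[m&(z>8)&(z<19)];b=P[m&(z>42)&(z<57)]
        if len(d)>20: print(n,"disc",len(d),np.median(d[:,2]).round(1),np.round(circ(cv2.convexHull(d[:,:2].astype(np.float32))[:,0]),1))
        if len(b)>10: print("  bar",len(b),np.median(b[:,2]).round(1),cv2.minAreaRect(b[:,:2].astype(np.float32)))
        if n=="wrist": cv2.imwrite(sys.argv[1],s["img"])
def tub(cams,x,y,R,H):
    for n in cams:
        s=r.snapshot(n);P=cloud(s);W=white(s);z=P[...,2]
        q=P[(np.hypot(P[...,0]-x,P[...,1]-y)<R+15)&W&(z>H-5)&(z<H+8)]
        if len(q)>20: print(n,"rim",len(q),np.percentile(q[:,2],90).round(1),np.round(circ(cv2.convexHull(q[:,:2].astype(np.float32))[:,0]),1))
        if n=="wrist": cv2.imwrite(sys.argv[1],s["img"])
f=lid if sys.argv[2]=="lid" else tub
f(sys.argv[3].split(","),*map(float,sys.argv[4:]))
s=r.sense();print(s["time"],s["tool_pos"].round(1),s["tcp_rot"].round(1),s["ft_force"].round(1),s["finger_gap"].round(1))
E
python3 fin.py pics/w1.png lid wrist,scene,side 430 -117 70
```

```text
wrist disc 8365 13.0 [ 431.4 -113.2   69.2]
  bar 491 48.9 ((431.0414733886719, -113.03825378417969), (13.919439315795898, 48.395599365234375), 73.51221466064453)
scene disc 1066 15.3 [ 430.6 -114.7   69.8]
  bar 76 50.7 ((431.34222412109375, -115.34867095947266), (14.152107238769531, 51.40148162841797), 72.74181365966797)
side disc 1075 12.1 [ 429.  -117.7   69.5]
  bar 74 47.5 ((428.4449157714844, -118.07173919677734), (17.330324172973633, 48.197120666503906), 70.36553192138672)Traceback (most recent call last):
  File "fin.py", line 21, in <module>
    s=r.sense();print(s["time"],s["tool_pos"].round(1),s["tcp_rot"].round(1),s["ft_force"].round(1),s["finger_gap"].round(1))
                                                                                                    ^^^^^^^^^^^^^^^^^^^^^
AttributeError: 'float' object has no attribute 'round'
```

View pics/w1.png

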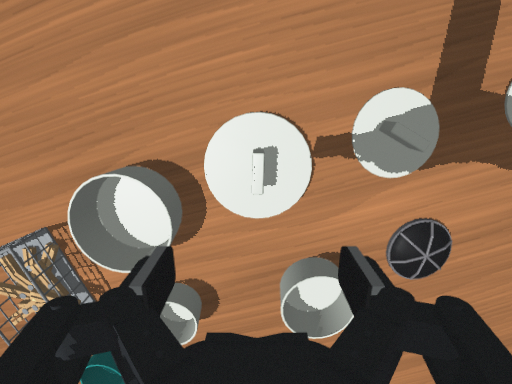

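The wrist view shows the large lid's bar at (257,171), centred under the tool. Its position agrees in all three views, about (431,-115). I'm descending to grip it.

Call:
send_rows([
  [0,0,50,0,0,0.025],
  [0,0,50,0,0,0],
  [0,0,50,0,0,0],
  [0,0,40,0,0,0],
  [0,0,21,0,0,0],
])

```text
time: 2.62
tool_pos: [430.3, -115.3, 17.7]
tcp_rot: [180.0, -0.2, 163.6]
ft_force: [-0.3, -0.1, 0.3]
finger_gap: 85.4
grip_force: 0.0
```

Call:
send_rows([
  [0,0,0,0,0,0],
  [0,0,0,0,0,0],
])

```text
time: 2.88
tool_pos: [432.8, -116.3, 21.4]
tcp_rot: [-180.0, 0.1, 163.6]
ft_force: [0.9, -0.5, 0.6]
finger_gap: 85.7
grip_force: 0.0
```

Call:
send_rows([
  [0,0,0,0,0,0],
  [0,0,0,0,0,0],
  [0,0,0,0,0,0],
  [0,0,0,0,0,0],
  [0,0,0,0,0,0],
], grip=1)

```text
time: 3.5
tool_pos: [432.3, -116.1, 20.6]
tcp_rot: [-180.0, 0.0, 163.6]
ft_force: [-0.1, -0.1, 3.8]
finger_gap: 13.3
grip_force: 59.6
```

Call:
send_rows([
  [0,0,0,0,0,0],
  [0,0,0,0,0,0],
  [0,0,0,0,0,0],
])

```text
time: 3.88
tool_pos: [432.3, -116.1, 20.6]
tcp_rot: [-180.0, 0.0, 163.6]
ft_force: [-1.3, -0.4, 5.7]
finger_gap: 13.2
grip_force: 59.6
```

Call:
send_rows([
  [0,0,-15,0,0,0],
  [0,0,-35,0,0,0],
  [0,0,-40,0,0,0],
  [0,0,-40,0,0,0],
  [0,0,-30,0,0,0],
])

```text
time: 4.5
tool_pos: [432.1, -116.0, 182.8]
tcp_rot: [-180.0, 0.1, 163.6]
ft_force: [0.8, -0.2, -0.8]
finger_gap: 12.9
grip_force: 58.8
```

Call:
send_rows([
  [0,0,0,0,0,0],
  [0,0,0,0,0,0],
])

```text
time: 4.75
tool_pos: [431.4, -115.7, 179.3]
tcp_rot: [180.0, -0.1, 163.6]
ft_force: [0.1, -0.3, -2.4]
finger_gap: 12.9
grip_force: 58.8
```

```bash
sed -i 's/,s\["finger_gap"\].round(1)/,s["finger_gap"]/' fin.py
cat > rims.py <<'E'
# fit rims of open tubs in the given views: name x y R H
from bench import r
import sys,numpy as np,cv2
from h import *
T=dict(L=(445,-294,65,62),M=(629,-86,52,56),S=(606,-294,40,50))
for n in sys.argv[2].split(","):
    s=r.snapshot(n);cv2.imwrite(sys.argv[1].replace(".png","_"+n+".png"),s["img"]);P=cloud(s);W=white(s);z=P[...,2]
    for k in sys.argv[3]:
        x,y,R,H=T[k];q=P[(np.hypot(P[...,0]-x,P[...,1]-y)<R+12)&W&(z>H-5)&(z<H+6)]
        if len(q)>20: print(n,k,len(q),np.percentile(q[:,2],90).round(1),np.round(circ(cv2.convexHull(q[:,:2].astype(np.float32))[:,0]),1))
s=r.sense();print(s["time"],s["tool_pos"].round(1),s["tcp_rot"].round(1),s["ft_force"].round(1),s["finger_gap"])
E
python3 rims.py pics/a.png wrist,scene,side LMS
```

```text
wrist L 775 62.7 [ 446.1 -291.2   64.6]
scene L 243 65.2 [ 446.5 -292.5   64.3]
scene M 166 59.4 [631.1 -82.9  51.5]
scene S 146 52.3 [ 608.6 -292.9   39.6]
side L 202 62.9 [ 443.5 -294.7   64.8]
side M 103 56.6 [628.6 -85.4  52.2]
side S 99 51.0 [ 605.8 -294.8   39.6]
4.9 [ 430.9 -115.6  178.5] [180.   -0.2 163.6] [-0.4  0.  -1. ] 13.027914318974037
```

View pics/a_wrist.png

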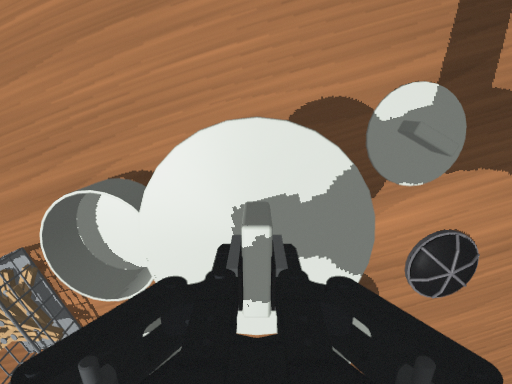

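The lid is held, its bar between the fingers at (257,270). I'll measure the held disc's centre relative to the TCP in the fixed views.

```bash
cat > held.py <<'E'
from bench import r
import sys,numpy as np,cv2
from h import *
R=float(sys.argv[1])
t=r.sense();x,y,zt=t["tool_pos"];print(t["time"],t["tool_pos"].round(1),t["tcp_rot"].round(1))
for n in ("scene","side","wrist"):
    s=r.snapshot(n);P=cloud(s);z=P[...,2]
    q=P[(np.hypot(P[...,0]-x,P[...,1]-y)<R+10)&white(s)&(abs(z-(zt-7))<7)]
    if len(q)<50: continue
    A=np.c_[q[:,:2]-[x,y],np.ones(len(q))];c=np.linalg.lstsq(A,q[:,2],rcond=None)[0]
    print(n,len(q),"disc z",np.median(q[:,2]).round(1),"slope",c[:2].round(3),"circ",np.round(circ(cv2.convexHull(q[:,:2].astype(np.float32))[:,0]),1),"enc",cv2.minEnclosingCircle(q[:,:2].astype(np.float32)))
E
python3 held.py 70
```

```text
4.9 [ 430.9 -115.6  178.5] [180.   -0.2 163.6]
scene 1038 disc z 173.4 slope [-0.008  0.005] circ [ 430.1 -116.6   68.5] enc ((428.3408203125, -116.2588119506836), 70.71256256103516)
side 999 disc z 170.3 slope [-0.002  0.001] circ [ 427.1 -118.4   69.2] enc ((426.92401123046875, -117.65541076660156), 70.60631561279297)
wrist 28293 disc z 171.4 slope [-0.001  0.001] circ [ 430.  -114.5   69.4] enc ((430.064208984375, -114.65115356445312), 69.8953628540039)
```

Call:
send_rows([
  [-13,-33,0,0,0,0],
  [-13,-33,0,0,0,0],
  [-13,-33,0,0,0,0],
  [-13,-33,0,0,0,0],
  [-13,-33,0,0,0,0],
])

```text
time: 5.68
tool_pos: [447.7, -293.7, 179.7]
tcp_rot: [180.0, -0.0, 163.6]
ft_force: [0.2, 0.2, -0.7]
finger_gap: 12.8
grip_force: 58.9
```

Call:
send_rows([
  [0,0,0,0,0,0],
  [0,0,20,0,0,0],
  [0,0,20,0,0,0],
  [0,0,20,0,0,0],
  [0,0,10,0,0,0],
])

```text
time: 6.3
tool_pos: [446.7, -290.6, 107.5]
tcp_rot: [179.9, -0.2, 163.7]
ft_force: [-0.5, -0.1, -2.1]
finger_gap: 13.1
grip_force: 59.0
```

Call:
send_rows([
  [0,0,0,0,0,0],
  [0,0,0,0,0,0],
])

```text
time: 6.55
tool_pos: [448.3, -292.6, 110.9]
tcp_rot: [-180.0, 0.1, 163.6]
ft_force: [0.1, -0.3, -1.0]
finger_gap: 13.0
grip_force: 59.0
```

```bash
python3 held.py 70; python3 rims.py pics/b.png scene,side L
```

```text
6.55 [ 448.3 -292.6  110.9] [-1.800e+02  1.000e-01  1.636e+02]
scene 1231 disc z 104.8 slope [-0.002  0.003] circ [ 448.1 -293.6   68.6] enc ((447.8912658691406, -291.9141540527344), 70.96300506591797)
side 1150 disc z 103.0 slope [ 0.001 -0.002] circ [ 444.4 -295.4   69.2] enc ((444.67901611328125, -295.2503967285156), 70.3128433227539)
wrist 28333 disc z 103.7 slope [ 0.003 -0.001] circ [ 447.2 -291.7   69.5] enc ((447.4573669433594, -291.90325927734375), 69.93072509765625)
scene L 112 65.2 [ 449.3 -294.7   61.6]
side L 77 62.8 [ 442.2 -296.7   62.2]
6.8 [ 448.2 -292.9  111. ] [-1.800e+02  1.000e-01  1.636e+02] [-0.  -0.7 -2.2] 13.309796297369227
```

View pics/b_side.png

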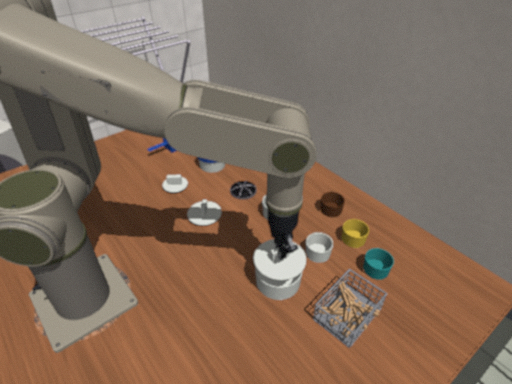

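The side view shows the lid level above the large tub (279,262), centred within 1 mm. I'm lowering and releasing.

Call:
send_rows([
  [0,0,12,0,0,0],
  [1,0,12,0,0,0],
  [0,0,7,0,0,0],
  [0,0,4,0,0,0],
  [0,0,0,0,0,0],
])

```text
time: 7.42
tool_pos: [447.0, -292.4, 75.2]
tcp_rot: [-180.0, -0.0, 163.6]
ft_force: [0.6, -0.2, -1.2]
finger_gap: 13.0
grip_force: 59.0
```

Call:
send_rows([
  [0,0,0,0,0,0],
])

```text
time: 7.55
tool_pos: [447.0, -292.4, 75.3]
tcp_rot: [-180.0, 0.0, 163.6]
ft_force: [0.2, -0.0, -0.8]
finger_gap: 13.3
grip_force: 59.0
```

Call:
send_rows([
  [0,0,1,0,0,0],
  [0,0,0,0,0,0],
])

```text
time: 7.8
tool_pos: [447.1, -292.5, 74.8]
tcp_rot: [-180.0, 0.0, 163.6]
ft_force: [-1.6, 1.2, 2.8]
finger_gap: 13.2
grip_force: 59.6
```

Call:
send_rows([
  [0,0,0,0,0,0],
  [0,0,0,0,0,0],
  [0,0,0,0,0,0],
  [0,0,0,0,0,0],
  [0,0,0,0,0,0],
], grip=-1)

```text
time: 8.43
tool_pos: [446.9, -292.3, 74.3]
tcp_rot: [180.0, 0.0, 163.6]
ft_force: [0.6, 0.0, -0.5]
finger_gap: 85.5
grip_force: 0.0
```

Call:
send_rows([
  [0,0,0,0,0,0],
  [0,0,-20,0,0,0],
  [0,0,-50,0,0,0],
  [0,0,-50,0,0,0],
  [0,0,-50,0,0,0],
])

```text
time: 9.05
tool_pos: [446.7, -292.2, 245.9]
tcp_rot: [-180.0, 0.0, 163.6]
ft_force: [0.8, -1.2, -0.4]
finger_gap: 85.2
grip_force: 0.0
```

Call:
send_rows([
  [0,0,0,0,0,0],
  [0,0,0,0,0,0],
])

```text
time: 9.3
tool_pos: [446.8, -292.3, 244.0]
tcp_rot: [-180.0, 0.0, 163.6]
ft_force: [-0.5, 0.3, -0.0]
finger_gap: 85.2
grip_force: 0.0
```

```bash
cat > seat.py <<'E'
from bench import r
import sys,numpy as np,cv2
from h import *
x,y,R,H=map(float,sys.argv[1:5])
for n in ("wrist","scene","side"):
    s=r.snapshot(n);P=cloud(s);z=P[...,2]
    q=P[(np.hypot(P[...,0]-x,P[...,1]-y)<R+10)&white(s)&(abs(z-(H+5))<8)]
    if len(q)<50: continue
    c=np.linalg.lstsq(np.c_[q[:,:2]-[x,y],np.ones(len(q))],q[:,2],rcond=None)[0]
    print(n,len(q),"disc z",np.median(q[:,2]).round(1),"slope",c[:2].round(3),"circ",np.round(circ(cv2.convexHull(q[:,:2].astype(np.float32))[:,0]),1))
E
python3 seat.py 445 -293 70 62; python3 fin.py pics/w2.png lid scene,side 434 65 57
```

```text
wrist 10383 disc z 67.1 slope [0.001 0.   ] circ [ 446.  -291.1   69.3]
scene 1469 disc z 68.8 slope [-0.003 -0.001] circ [ 445.8 -292.3   69.4]
side 1451 disc z 66.5 slope [-0.001 -0.002] circ [ 443.7 -294.6   69.7]
scene disc 459 15.3 [434.5  66.7  56.4]
  bar 71 50.3 ((435.2424621582031, 66.25016021728516), (49.33806610107422, 16.99620819091797), 46.572200775146484)
side disc 251 12.2 [415.9  70.7  41.1]
  bar 34 47.4 ((429.82122802734375, 61.02271270751953), (42.889461517333984, 13.250442504882812), 55.02149200439453)
9.55 [ 446.3 -291.8  242.7] [ 1.799e+02 -1.000e-01  1.636e+02] [-0.4  0.  -0.4] 85.17522922073053
```

The large lid is seated: disc 67, level, centred on the tub to about 1 mm. Next is the middle lid at about (434.5,66), bar at 48°.

Call:
send_rows([
  [16,48.5,0,0,0,0],
  [16,48.5,0,0,0,0],
  [16,48.5,0,0,0,0],
  [16,48.5,0,0,0,0],
  [16,48.5,0,0,0,0],
])

```text
time: 10.18
tool_pos: [437.9, -35.5, 243.6]
tcp_rot: [180.0, -0.0, 163.6]
ft_force: [-0.2, 0.5, -0.1]
finger_gap: 85.5
grip_force: 0.0
```

Call:
send_rows([
  [16,48.5,0,0,0,0],
  [16,48.5,0,0,0,0],
  [0,0,0,0,0,0.18],
  [0,0,0,0,0,0.18],
  [0,0,0,0,0,0.18],
])

```text
time: 10.8
tool_pos: [434.7, 65.3, 243.5]
tcp_rot: [-179.9, -0.0, 132.4]
ft_force: [0.0, 0.3, 0.4]
finger_gap: 85.9
grip_force: 0.0
```

Call:
send_rows([
  [0,0,0,0,0,0.18],
  [0,0,0,0,0,0.18],
  [0,0,0,0,0,0.18],
  [0,0,0,0,0,0.18],
  [0,0,0,0,0,0.18],
])

```text
time: 11.42
tool_pos: [434.8, 65.0, 243.5]
tcp_rot: [-179.9, 0.0, 80.8]
ft_force: [0.4, -0.6, -0.3]
finger_gap: 85.5
grip_force: 0.0
```

Call:
send_rows([
  [0,0,0,0,0,0.18],
  [0,0,0,0,0,0.18],
  [0,0,0,0,0,0.18],
  [0,0,0,0,0,0],
  [0,0,0,0,0,0],
])

```text
time: 12.05
tool_pos: [435.0, 65.0, 243.9]
tcp_rot: [-180.0, 0.0, 50.4]
ft_force: [-0.9, 0.5, 0.4]
finger_gap: 85.2
grip_force: 0.0
```

```bash
python3 fin.py pics/w3.png lid wrist,scene,side 434 65 57
```

```text
wrist disc 5069 12.9 [435.2  68.4  56.5]
  bar 462 48.7 ((435.1708068847656, 68.138671875), (50.429298400878906, 13.910056114196777), 47.21342849731445)
scene disc 471 15.3 [435.   66.6  56.6]
  bar 71 50.4 ((435.35369873046875, 65.8885498046875), (49.57133865356445, 15.509015083312988), 47.63767623901367)
side disc 544 11.9 [432.2  63.3  56.8]
  bar 49 47.6 ((432.1432189941406, 62.674835205078125), (48.30377197265625, 12.944191932678223), 46.662147521972656)
12.2 [435.1  65.  244.2] [-180.     0.    50.3] [ 0.3 -0.8  0. ] 85.57682406893359
```

View pics/w3.png

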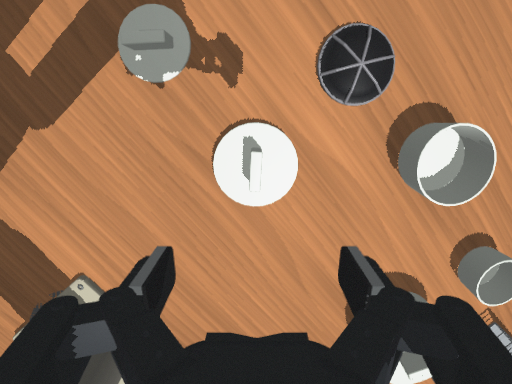

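The wrist view shows the middle lid's bar at (255,170), and the other two views agree within 2–3 mm. I'm gripping it.

Call:
send_rows([
  [0,0,50,0,0,0.054],
  [0,1,50,0,0,0],
  [0,0,50,0,0,0],
  [0,0,45,0,0,0],
  [0,0,29,0,0,0],
])

```text
time: 12.82
tool_pos: [434.4, 64.2, 17.9]
tcp_rot: [-179.9, 0.1, 47.2]
ft_force: [0.0, 0.4, 0.5]
finger_gap: 85.2
grip_force: 0.0
```

Call:
send_rows([
  [0,0,0,0,0,0],
  [0,0,0,0,0,0],
])

```text
time: 13.08
tool_pos: [436.8, 64.3, 21.6]
tcp_rot: [179.9, -0.1, 47.1]
ft_force: [0.1, 0.2, 0.6]
finger_gap: 85.7
grip_force: 0.0
```

Call:
send_rows([
  [0,0,0,0,0,0],
  [0,0,0,0,0,0],
  [0,0,0,0,0,0],
  [0,0,0,0,0,0],
  [0,0,0,0,0,0],
], grip=1)

```text
time: 13.7
tool_pos: [436.3, 64.3, 20.7]
tcp_rot: [180.0, -0.0, 47.1]
ft_force: [-1.2, -0.4, 3.8]
finger_gap: 12.8
grip_force: 59.5
```

Call:
send_rows([
  [0,0,-15,0,0,0],
  [0,0,-35,0,0,0],
  [0,0,-40,0,0,0],
  [0,0,-40,0,0,0],
  [0,0,-30,0,0,0],
])

```text
time: 14.32
tool_pos: [436.2, 64.3, 183.1]
tcp_rot: [179.9, -0.1, 47.1]
ft_force: [0.8, 0.3, -0.3]
finger_gap: 13.3
grip_force: 58.7
```

Call:
send_rows([
  [0,0,0,0,0,0],
  [0,0,0,0,0,0],
])

```text
time: 14.58
tool_pos: [435.3, 64.3, 179.6]
tcp_rot: [-180.0, 0.0, 47.1]
ft_force: [-0.1, -0.4, -1.8]
finger_gap: 12.9
grip_force: 58.8
```

```bash
python3 held.py 57; python3 rims.py pics/c.png wrist,scene,side MS
```

```text
14.575 [435.3  64.3 179.6] [-180.     0.    47.1]
scene 498 disc z 174.2 slope [ 0.015 -0.009] circ [436.4  63.4  56. ] enc ((435.5325927734375, 63.58037185668945), 57.656646728515625)
side 487 disc z 170.4 slope [-0.003 -0.005] circ [433.5  61.3  56.7] enc ((433.54803466796875, 61.08240509033203), 58.34574508666992)
wrist 17500 disc z 170.9 slope [-0.002 -0.   ] circ [436.   65.8  56.5] enc ((435.8542785644531, 65.72688293457031), 56.834571838378906)
wrist M 518 56.9 [630.4 -80.8  51. ]
scene M 159 59.3 [631.  -83.2  51.4]
scene S 144 52.8 [ 608.4 -293.2   39.2]
side M 101 56.5 [627.9 -85.4  51.5]
side S 101 50.5 [ 605.6 -295.    39.3]
14.875 [435.3  64.3 179.3] [-1.799e+02  1.000e-01  4.710e+01] [ 0.4  0.1 -1.2] 12.92226497795248
```

Call:
send_rows([
  [5,48.5,0,0,0,0],
  [5,48.5,0,0,0,0],
  [5,48.5,0,0,0,0],
  [5,48.5,0,0,0,0],
  [5,48.5,0,0,0,0],
])

```text
time: 15.5
tool_pos: [631.5, -83.5, 179.4]
tcp_rot: [-179.9, 0.0, 47.1]
ft_force: [0.2, 0.6, -0.4]
finger_gap: 13.2
grip_force: 58.8
```

Call:
send_rows([
  [0,0,0,0,0,0],
  [0,0,25,0,0,0],
  [0,0,25,0,0,0],
  [0,0,20,0,0,0],
  [0,0,10,0,0,0],
])

```text
time: 16.12
tool_pos: [629.5, -81.9, 98.7]
tcp_rot: [-179.9, 0.1, 47.1]
ft_force: [0.1, 0.1, -0.7]
finger_gap: 13.0
grip_force: 59.1
```

Call:
send_rows([
  [0,0,0,0,0,0],
  [0,0,0,0,0,0],
])

```text
time: 16.38
tool_pos: [631.2, -82.6, 101.5]
tcp_rot: [179.9, -0.1, 47.1]
ft_force: [0.9, -0.2, -0.6]
finger_gap: 12.9
grip_force: 59.1
```

```bash
python3 held.py 57; python3 rims.py pics/d.png side,scene M
```

```text
16.375 [631.2 -82.6 101.5] [ 1.799e+02 -1.000e-01  4.710e+01]
scene 723 disc z 95.9 slope [-0.005  0.002] circ [632.3 -82.7  56.1] enc ((632.1749267578125, -82.07392120361328), 56.922462463378906)
side 447 disc z 93.0 slope [0.004 0.001] circ [628.8 -85.1  55.8] enc ((628.5589599609375, -86.31867218017578), 58.012691497802734)
wrist 17453 disc z 93.9 slope [ 0.002 -0.001] circ [632.6 -81.   56.4] enc ((632.4727172851562, -81.07025146484375), 56.74256896972656)
side M 49 56.0 [626.2 -90.4  48.2]
scene M 83 59.4 [632.2 -84.3  50.3]
16.625 [631.  -82.6 101.1] [179.9  -0.   47.1] [-0.1  0.2 -1.2] 13.22828711889546
```

View pics/d_side.png

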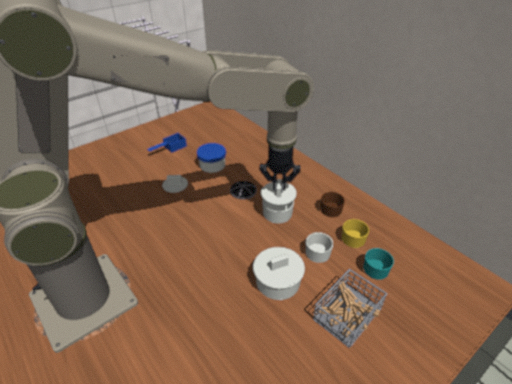

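The side view shows the large lid seated (278,265) and the middle lid above its tub (278,197), centred within 1–2 mm. I'm lowering with a 1 mm correction.

Call:
send_rows([
  [-1,-1,12,0,0,0],
  [0,0,10,0,0,0],
  [0,0,6,0,0,0],
  [0,0,4,0,0,0],
  [0,0,0,0,0,0],
])

```text
time: 17.25
tool_pos: [629.3, -82.6, 68.9]
tcp_rot: [180.0, -0.0, 47.1]
ft_force: [-1.7, 0.7, 3.3]
finger_gap: 13.2
grip_force: 59.7
```

Call:
send_rows([
  [0,0,0,0,0,0],
  [0,0,0,0,0,0],
])

```text
time: 17.5
tool_pos: [629.4, -82.6, 68.9]
tcp_rot: [180.0, -0.0, 47.1]
ft_force: [-3.4, 1.7, 5.4]
finger_gap: 13.0
grip_force: 60.0
```

Call:
send_rows([
  [0,0,0,0,0,0],
  [0,0,0,0,0,0],
  [0,0,0,0,0,0],
  [0,0,0,0,0,0],
  [0,0,0,0,0,0],
], grip=-1)

```text
time: 18.12
tool_pos: [629.1, -82.6, 68.2]
tcp_rot: [-180.0, 0.0, 47.1]
ft_force: [-0.7, 0.5, 0.6]
finger_gap: 85.2
grip_force: 0.0
```

Call:
send_rows([
  [0,0,0,0,0,0],
  [0,0,-26,0,0,0],
  [0,0,-50,0,0,0],
  [0,0,-50,0,0,0],
  [0,0,-50,0,0,0],
])

```text
time: 18.75
tool_pos: [628.9, -82.5, 245.9]
tcp_rot: [180.0, -0.0, 47.1]
ft_force: [1.0, -0.6, -0.1]
finger_gap: 84.9
grip_force: 0.0
```

Call:
send_rows([
  [0,0,0,0,0,0],
  [0,0,0,0,0,0],
])

```text
time: 19.0
tool_pos: [629.0, -82.5, 244.0]
tcp_rot: [-180.0, 0.0, 47.1]
ft_force: [0.0, -0.3, -1.6]
finger_gap: 85.5
grip_force: 0.0
```

```bash
python3 seat.py 630 -83 57 56; python3 fin.py x.png lid scene,side 434 258 45
```

```text
wrist 6505 disc z 61.0 slope [ 0.001 -0.   ] circ [630.8 -80.8  56.6]
scene 768 disc z 63.3 slope [-0.003  0.002] circ [630.5 -82.3  56.4]
side 567 disc z 60.0 slope [ 0.001 -0.   ] circ [627.7 -84.9  57. ]
scene disc 102 15.5 [447.5 265.6  35.3]
19.25 [628.3 -82.4 242.5] [-1.799e+02  1.000e-01  4.710e+01] [-0.1  0.5 -0.3] 85.43961919472245
```

The middle lid is seated: disc 61, level, centred. Now to the small lid at about (434,258), bar at about 139°.

Call:
send_rows([
  [14.6,-46.8,0,0,0,0],
  [14.6,-46.8,0,0,0,0],
  [14.6,-46.8,0,0,0,0],
  [14.6,-46.8,0,0,0,0],
  [14.6,-46.8,0,0,0,0],
])

```text
time: 19.88
tool_pos: [506.2, 131.4, 243.6]
tcp_rot: [-180.0, 0.0, 47.1]
ft_force: [0.4, 1.0, -0.0]
finger_gap: 85.4
grip_force: 0.0
```

Call:
send_rows([
  [14.6,-46.8,0,0,0,0],
  [14.6,-46.8,0,0,0,0],
  [14.6,-46.8,0,0,0,0],
  [0,0,0,0,0,-0.17],
  [0,0,0,0,0,-0.18],
])

```text
time: 20.5
tool_pos: [433.6, 258.5, 243.6]
tcp_rot: [-180.0, 0.1, 67.6]
ft_force: [0.8, 0.0, 0.1]
finger_gap: 85.3
grip_force: 0.0
```

Call:
send_rows([
  [0,0,0,0,0,-0.18],
  [0,0,0,0,0,-0.18],
  [0,0,0,0,0,-0.18],
  [0,0,0,0,0,-0.18],
  [0,0,0,0,0,-0.18],
])

```text
time: 21.12
tool_pos: [434.1, 257.8, 243.5]
tcp_rot: [-179.9, -0.0, 119.0]
ft_force: [0.9, 0.1, 0.4]
finger_gap: 84.9
grip_force: 0.0
```

Call:
send_rows([
  [0,0,0,0,0,-0.18],
  [0,0,0,0,0,-0.18],
  [0,0,0,0,0,0],
  [0,0,0,0,0,0],
])

```text
time: 21.62
tool_pos: [434.3, 257.8, 243.9]
tcp_rot: [-180.0, -0.0, 139.1]
ft_force: [0.0, -0.3, 0.6]
finger_gap: 85.1
grip_force: 0.0
```

```bash
sed -i 's/W=white(s);z=P\[...,2\]$/W=white(s)|(cv2.cvtColor(s["img"],cv2.COLOR_BGR2HSV)[...,1]<60);z=P[...,2]/' fin.py; python3 fin.py pics/w4.png lid wrist,scene,side 434 258 45
```

```text
wrist disc 2986 13.0 [436.3 263.7  44.6]
  bar 469 48.8 ((436.1539611816406, 263.7303771972656), (13.944744110107422, 49.845855712890625), 51.388423919677734)
scene disc 230 15.6 [436.9 260.8  44.2]
  bar 44 50.6 ((436.84136962890625, 261.8490295410156), (15.088876724243164, 50.634429931640625), 52.32533645629883)
side disc 210 12.0 [434.  257.3  44.2]
  bar 49 47.2 ((433.1905517578125, 258.9762268066406), (17.93269920349121, 47.96611022949219), 52.335060119628906)
21.775 [434.4 257.9 244.2] [-180.    -0.   139.2] [0.7 1.1 0.5] 84.84745413509002
```

View pics/w4.png

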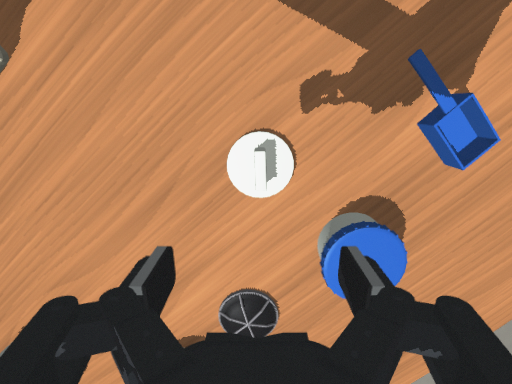

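The wrist view shows the small lid's bar at (260,168), well clear of the closed tub (363,260). Bar is at 141.5°, centre about (435.7,261). I'm correcting and gripping.

Call:
send_rows([
  [1,3,50,0,0,-0.042],
  [0,0,50,0,0,0],
  [0,0,50,0,0,0],
  [0,0,45,0,0,0],
  [0,0,29,0,0,0],
])

```text
time: 22.4
tool_pos: [434.2, 260.2, 17.7]
tcp_rot: [-179.9, -0.1, 141.7]
ft_force: [0.0, -0.5, -0.3]
finger_gap: 85.4
grip_force: 0.0
```

Call:
send_rows([
  [0,0,0,0,0,0],
  [0,0,0,0,0,0],
])

```text
time: 22.65
tool_pos: [436.5, 261.3, 21.7]
tcp_rot: [179.9, 0.0, 141.7]
ft_force: [0.1, -0.7, 0.1]
finger_gap: 85.6
grip_force: 0.0
```

Call:
send_rows([
  [0,0,0,0,0,0],
  [0,0,0,0,0,0],
  [0,0,0,0,0,0],
  [0,0,0,0,0,0],
  [0,0,0,0,0,0],
], grip=1)

```text
time: 23.28
tool_pos: [436.0, 261.0, 20.7]
tcp_rot: [180.0, 0.0, 141.7]
ft_force: [0.2, -0.1, 3.4]
finger_gap: 13.0
grip_force: 59.5
```

Call:
send_rows([
  [0,0,-15,0,0,0],
  [0,0,-35,0,0,0],
  [0,0,-40,0,0,0],
  [0,0,-40,0,0,0],
  [0,0,-30,0,0,0],
])

```text
time: 23.9
tool_pos: [436.0, 261.0, 183.3]
tcp_rot: [179.9, 0.1, 141.7]
ft_force: [-0.2, -0.6, -0.2]
finger_gap: 13.0
grip_force: 58.9
```

Call:
send_rows([
  [0,0,0,0,0,0],
  [0,0,0,0,0,0],
])

```text
time: 24.15
tool_pos: [435.2, 260.6, 179.7]
tcp_rot: [-180.0, -0.0, 141.7]
ft_force: [-0.1, -1.0, -1.7]
finger_gap: 13.0
grip_force: 58.9
```

```bash
python3 held.py 45; python3 rims.py pics/e.png scene,side S
```

```text
24.15 [435.2 260.6 179.7] [-180.    -0.   141.7]
scene 240 disc z 173.1 slope [-0.011  0.012] circ [435.8 259.6  44.6] enc ((437.7330322265625, 260.07427978515625), 46.957645416259766)
side 202 disc z 170.0 slope [ 0.013 -0.011] circ [431.1 255.9  44.1] enc ((430.9080810546875, 255.61770629882812), 45.603458404541016)
wrist 10131 disc z 171.0 slope [-0.001 -0.002] circ [433.9 262.   44.5] enc ((434.1236877441406, 261.9768371582031), 44.90958786010742)
scene S 145 52.5 [ 608.4 -292.7   39.5]
side S 100 51.0 [ 605.7 -294.9   39.4]
24.4 [434.9 260.5 179. ] [-1.799e+02 -1.000e-01  1.417e+02] [-0.  -0.2  0.1] 12.858871488303269
```

Call:
send_rows([
  [-39.8,-27.1,0,0,0,0],
  [-39.8,-27.1,0,0,0,0],
  [-39.8,-27.1,0,0,0,0],
  [-39.8,-27.1,0,0,0,0],
  [-39.8,-27.1,0,0,0,0],
])

```text
time: 25.02
tool_pos: [507.9, 29.7, 179.7]
tcp_rot: [-180.0, -0.0, 141.7]
ft_force: [0.2, 0.3, -1.3]
finger_gap: 13.0
grip_force: 58.9
```

Call:
send_rows([
  [-39.8,-27.1,0,0,0,0],
  [-39.8,-27.1,0,0,0,0],
  [-39.8,-27.1,0,0,0,0],
  [-39.8,-27.1,0,0,0,0],
  [-39.8,-27.1,0,0,0,0],
])

```text
time: 25.65
tool_pos: [580.3, -199.9, 179.4]
tcp_rot: [-180.0, -0.1, 141.7]
ft_force: [0.2, 1.2, -1.0]
finger_gap: 12.8
grip_force: 58.9
```

Call:
send_rows([
  [-39.8,-27.1,0,0,0,0],
  [-39.8,-27.1,0,0,0,0],
  [0,0,30,0,0,0],
  [0,0,30,0,0,0],
  [0,0,20,0,0,0],
])

```text
time: 26.28
tool_pos: [608.0, -289.8, 97.3]
tcp_rot: [-180.0, -0.2, 141.7]
ft_force: [-0.2, 0.4, -0.9]
finger_gap: 12.9
grip_force: 58.9
```

Call:
send_rows([
  [0,0,0,0,0,0],
  [0,0,0,0,0,0],
  [0,0,0,0,0,0],
])

```text
time: 26.65
tool_pos: [610.3, -290.8, 102.3]
tcp_rot: [180.0, 0.2, 141.8]
ft_force: [-0.5, -0.3, -0.4]
finger_gap: 12.9
grip_force: 58.9
```

```bash
python3 held.py 45; python3 rims.py pics/f.png side,scene,wrist S
```

```text
26.65 [ 610.3 -290.8  102.3] [180.    0.2 141.8]
scene 549 disc z 95.8 slope [-0.     0.006] circ [ 610.8 -292.1   43.8] enc ((609.764892578125, -291.544677734375), 45.14228820800781)
side 302 disc z 93.4 slope [0.006 0.006] circ [ 607.3 -293.7   44.1] enc ((607.135498046875, -294.8077087402344), 45.359893798828125)
wrist 9898 disc z 94.1 slope [ 0.004 -0.002] circ [ 609.4 -289.    44.5] enc ((609.4647216796875, -288.93670654296875), 44.80649948120117)
side S 48 50.6 [ 604.5 -296.7   37.6]
scene S 69 52.3 [ 609.1 -293.4   38.9]
wrist S 88 50.7 [ 607.1 -290.4   37.8]
26.95 [ 609.4 -290.3  100.7] [180.    0.  141.7] [-0.1 -0.5  0.5] 13.157251898004434
```

View pics/f_side.png

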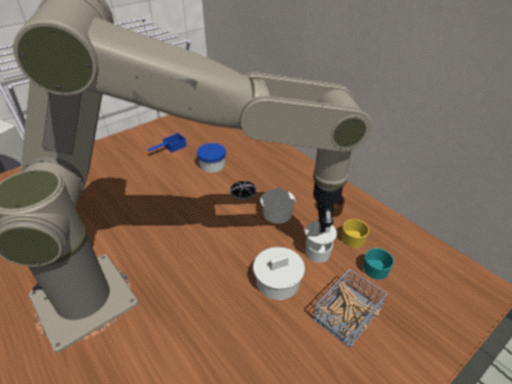

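The side view shows the small lid above the small white tub (319,240), between the seated large and middle lids. It is centred within 2 mm, so I'm correcting and lowering.

Call:
send_rows([
  [0.5,-1.3,14,0,0,0],
  [0,0,12,0,0,0],
  [0,0,8,0,0,0],
  [0,0,4,0,0,0],
  [0,0,0,0,0,0],
])

```text
time: 27.58
tool_pos: [608.2, -291.1, 62.9]
tcp_rot: [180.0, 0.0, 141.7]
ft_force: [-2.6, 1.0, 5.8]
finger_gap: 12.9
grip_force: 59.8
```

Call:
send_rows([
  [0,0,0,0,0,0],
  [0,0,0,0,0,0],
])

```text
time: 27.82
tool_pos: [608.3, -291.1, 62.9]
tcp_rot: [180.0, 0.0, 141.7]
ft_force: [-2.2, 1.5, 4.7]
finger_gap: 12.7
grip_force: 59.8
```

Call:
send_rows([
  [0,0,0,0,0,0],
  [0,0,0,0,0,0],
  [0,0,0,0,0,0],
  [0,0,0,0,0,0],
  [0,0,0,0,0,0],
], grip=-1)

```text
time: 28.45
tool_pos: [608.0, -291.0, 62.2]
tcp_rot: [-180.0, -0.0, 141.7]
ft_force: [-0.2, -0.4, -0.4]
finger_gap: 86.0
grip_force: 0.0
```

Call:
send_rows([
  [0,0,0,0,0,0],
  [0,0,-26,0,0,0],
  [0,0,-50,0,0,0],
  [0,0,-50,0,0,0],
  [0,0,-50,0,0,0],
])

```text
time: 29.08
tool_pos: [607.9, -290.9, 239.9]
tcp_rot: [180.0, 0.0, 141.7]
ft_force: [0.1, -0.2, -0.6]
finger_gap: 85.5
grip_force: 0.0
```

Call:
send_rows([
  [0,0,0,0,0,0],
  [0,0,0,0,0,0],
  [0,0,0,0,0,0],
])

```text
time: 29.45
tool_pos: [607.1, -290.5, 235.9]
tcp_rot: [-180.0, -0.2, 141.7]
ft_force: [0.4, -0.1, -0.2]
finger_gap: 85.5
grip_force: 0.0
```

```bash
for a in "607 -293 45 50" "630 -83 57 56" "445 -293 70 62"; do python3 seat.py $a; done; python3 rims.py pics/z.png scene ""
```

```text
wrist 3824 disc z 55.2 slope [0.001 0.   ] circ [ 608.  -289.3   44.6]
scene 683 disc z 56.5 slope [0.001 0.006] circ [ 607.4 -290.8   44.5]
side 385 disc z 54.7 slope [-0.002  0.004] circ [ 605.3 -293.2   44.8]
wrist 7415 disc z 61.3 slope [0.002 0.   ] circ [630.6 -81.5  56.5]
scene 764 disc z 63.3 slope [-0.003  0.002] circ [630.5 -82.7  56.2]
side 135 disc z 60.3 slope [-0.001 -0.01 ] circ [627.3 -83.8  56.4]
wrist 12582 disc z 67.0 slope [0.001 0.   ] circ [ 446.2 -291.1   69.5]
scene 1397 disc z 68.9 slope [-0.003  0.   ] circ [ 446.  -292.6   69.3]
side 1466 disc z 66.6 slope [-0.002 -0.003] circ [ 444.1 -294.7   69.6]
29.95 [ 608.1 -291.   238.3] [180.    0.  141.7] [-1.   0.1  0.4] 85.58666131875772
```

View pics/z_scene.png

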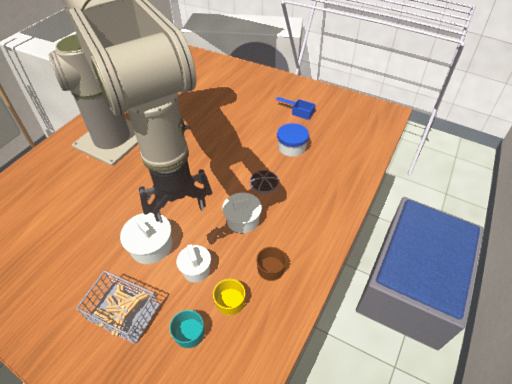

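The scene shows all three lids seated, at (147,236), (242,211) and (194,263). They are level, centred and at the right heights (67/61/55). The bystanders are unmoved and the gripper is clear, so I'm handing in.

```bash
python3 -c "
from bench import r
print(r.hand_in())"
```

```text
the job is handed in; nothing more can be done
None
```

I closed the large, middle and small tubs in that order with their own lids; the last pictures showed all three level, fully home and centred to about 2 mm with nothing else moved, and I handed in at about 30 s, with no verdict returned.

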